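# Draw-latch a filter cassette into its dock

### The arm

A 7-joint arm with a two-finger parallel gripper is mounted at the origin on a cart in front of the work surface, level with it; the furniture and walls round the work are solid. World frame = base frame: x ahead of the robot, y to its left, z up, the work surface at z = 0. Lengths are in m, angles in rad, forces in N, time in s.
With the tool pointing down it reaches from about 0.4 to 0.85 m from the base axis. Payload 10.4 kg.
Tool frame: the origin (TCP) lies between the finger pads; the fingertips stand 22 mm ahead of it and the grasp point (between the pads) lies 3 mm ahead of it; z points along the fingers, y is the line along which they close (so a half turn about z gives the same grasp; the last joint's range is limited). The gripper opens to 85 mm and grips with 20 to 120 N. Pads are 22 mm wide; open, the fingers measure 114 mm over their backs; the gripper's body (76 mm by 85 mm) begins 54 mm behind the grasp point. The pads swing forward as they close: fully open they stand 13 mm farther back than shut.
Start: joints at [-1.313, 0.332, -0.065, 1.46, 0.022, 1.35, -0.088], TCP at [0.173, 0.601, 0.253] pointing down, gripper open.
Joint ranges: [-2.6, 2.6], [-0.5, 2.12], [-1.47, 1.34], [0.16, 2.42], [-1.27, 4.41], [0.06, 2.06], [-2.6, 2.6]. Speed limits (rad/s): [2.22, 2.22, 2.79, 2.79, 3.14, 3.14, 3.14].

### API

Orientations are given as a unit quaternion [x, y, z, w].
In Python, from workcell import manip, camera, ticket, boxes_of, outline_of gives the robot as it stands.
- The arm moves only by the tool carry_out, never from a script. Its argument "deltas" is a list of rows, each a list of 5 numbers: the shift along the tool's x, y, z as a fraction of full scale, then the turn about the tool's z as a fraction of full scale, then the opening, from -1 (shut) to 1 (fully open), so that 0 is half open. In form: [[tx, ty, tz, spin, gripper], ...]. A call has 1 to 20 rows; each row is the pose to reach, as a shift and turn from the pose commanded when the call began, along the tool's axes at that moment; what a row does not reach only later rows make up. Full scale, the value 1, is 150 mm for a shift and 30 degrees for a turn. A row lasts 1/8 s, in which the tool goes at most 62.5 mm and 10.7 degrees, less where a joint would pass 70% of its speed; a pose out of reach is approached as far as the arm can. A call with a number of a shift or a turn outside -1 to 1 is refused whole. A call with a gripper value outside its range is refused whole. The fingers move at their own pace and stop on an object; "force" is the grip in N (left out, the last holds). Time passes only in rows, so rows that repeat a pose let the fingers close. It gives the time, the measured TCP pose, the force, the opening and the grip force at its end, in the units of the state.
- manip.get_obs(): the state, without advancing time (a new reading comes with each control period).
- camera(name): name is "scene" or "top" or "wrist"; returns a dict with "img" (400x640x3 uint8, red, green, blue), "depth" (400x640 float32, m along the optical axis (not along the pixel's ray), 0 where there is no reading), "vertical_fov" (degrees; the focal length in pixels is half the picture's height over the tangent of half this angle, whatever the lens; pixels are square), "cx", "cy" (the principal point, pixels), "R" (3x3) and "t" (3): a world point X has camera coordinates R X + t. Camera axes: x right, y down, z forward; pixel columns grow to the right and rows downward; lengths in m; the calibration is good to about 2 mm. A picture is of the moment at which its call begins.
- ticket.hand_in(): hands the job in; it is judged then, once.
Trained networks look in a picture, given as the dict that the camera call returned (one of the last four; its "shot" number tells which), for a name from the list of things; names that differ only in an ending like _2 or _b are one class to them, and where a whole thing is asked for, a point or a joint stands for the part that bears it (a point fixed in the world has none). Each returns a list of dicts, best first, with "conf" (0 to 1); they miss things now and then, are a little off and sometimes report something else, mostly with a low value. They report only what shows in the picture. A call takes as long as a camera call.
- boxes_of(query, picture): "position" ([x, y, z] in m, in world coordinates, good to about 4 mm: the middle of the surface that is visible of it).
- outline_of(query, picture): "region" (400x640 bool, what is visible of it).
The state is a dict: "clock": time; "joint_pos": joint angles; "joint_velocities": joint speeds; "tau": joint torques, N m; "position": TCP position; "ee_rot": TCP orientation; "ft_force": force on the tool from outside, world axes, zero at the start; "torque": the same for the moment, N m; "grip_width": opening from 0.0 (shut) to 1.0 (fully open); "grasp_force": force on a finger pad.
Only numpy, scipy, OpenCV 4.12 (cv2) and the standard library are available. Lean on these libraries where they do the work, as an engineer would, in place of code of your own. Each camera call takes 0.05 s, during which the arm holds its last target. There are 200 camera calls.

### The job

Lift the stray tube valve out of the dock's bay and lay it on the bench clear of the dock, then set the cassette that has the hooked steel keeper upright into the bay, keeper end outward and its other end close to the sprung pad. Once it stands there, swing the latch's wire loop over so that its crossbar drops behind the keeper, and then push the lever over until it lies flat and the latch has drawn the cassette tight against the pad. Leave the plain cassette without a keeper and the other things on the bench where they are.

Things in the scene. Friction and masses are not known exactly. Their poses are not given: they have to be found in the camera images.
- dock: Aluminium dock fixed to the bench, plate 245 x 104 x 8 mm, x -120 to +125 mm. Origin: on the bench under the relaxed rubber face of the sprung pad; +x points from the pad out along the bay, z up. At x -120 to -16 mm a grey pedestal, 60 mm wide, 40 mm above the bench, carries the draw latch; the closed lever lies above it.
- bay (a point): Middle of the bay's polished, slippery floor, at dock (+45, 0, +8) mm. The bay is 68 mm wide between two guide rails (dock x +6 to +82 mm) whose tops flare outward, 33 mm above the bench, outermost at y = +-45 mm; it is bounded by the pad at x = 0 and open at the +x end.
- pad (a joint): Travel of the sprung pad (60 mm wide, from 12 to 46 mm above the bench) towards dock -x, m: 0 relaxed, 0.006 fully in; spring 1500 N/m. A closed latch with the cassette hooked holds it about 0.004 in.
- lever (a joint): Lever angle, rad: 0 = flat and closed, pointing to dock -x; pi/2 = upright; up to 2.15 = fully open, leaning over the bay (where it is in the way of a cassette let down there). Starts raised, a little short of upright; stays where left (stiff hinge, 0.03 N m). The last 0.25 rad are over center, where the pull of the loop holds it shut; closing a hooked latch takes about 2 N at lever_press.
- lever_pivot (a point): Hinge axis of the lever (along dock y), fixed in the dock at (-24, 0, +56) mm.
- lever_press (a point): Place to push on the lever's face, on its centre line 55 mm from the hinge axis. The steel lever is 24 mm wide, its turned-up end 72 mm from the axis; this face looks up when closed and towards the bay (+x) when upright.
- loop_pivot (a point): Hinge of the wire loop on the lever, 18 mm from the lever's axis; as the lever turns it carries the loop. With the lever closed it lies at dock (-41.6, 0, +52.3) mm; it turns rigidly with the lever. The crossbar reaches beyond the keeper only with the lever at about 1.6 rad or more: push the lever further open (about 1 N) or draw it there by the loop.
- loop (a joint): Loop angle relative to the lever, rad. The loop's direction (from loop_pivot to crossbar) is raised above dock +x by (loop - lever): 0 = level over the bay, pi/2 = upright. At 3.6 it leans back on its stop, where it starts. It swings limply: pushed past upright it falls over onto the cassette by itself.
- loop_bar (a point): Middle of the loop's crossbar, 8 mm round, 100.6 mm from loop_pivot; the side wires are 5 mm round, 48 mm apart on centres, and pass either side of the lever and of the cassette's rib.
- loop_ball (a point): Centre of the black ball pull of the loop, 18 mm across, on a 6 mm stem, 30 mm past the middle of the crossbar (130.6 mm from loop_pivot). The loop can be swung by pushing or lightly pinching it.
- cassette: Grey plastic filter cassette to be docked, 70 (x) x 64 (y) x 40 mm (z), about 0.55 kg, with a grip rib on top. Origin: centre of its underside. Its +x end carries the keeper and must point to dock +x; docked, its origin lies at dock x = +35 mm less the pad's travel, 8 mm up. Set up to 8 mm short of the pad, the latch still draws it home.
- cassette_rib (a point): Middle of the cassette's grip rib, 52 mm above its underside: rib 30 (x) x 14 (y) mm, from 40 to 60 mm above the underside, centre at cassette x = -3 mm.
- keeper (a point): Outer (+x) face of the steel keeper on the cassette's top, at cassette (+24, 0, +44) mm; the hooked crossbar's centre lies 4 mm beyond. Keeper 34 mm wide, top 54 mm above the underside, its lip overhangs 2.5 mm to +x; the crossbar passes over and beyond it and drops onto the ledge behind (40 mm above the underside, to cassette x = +35 mm).
- blank: Second grey cassette, same size with the same rib but without a keeper; leave it. Origin: centre of its underside.
- stray_valve: Small tube valve, 14 (x) x 56 (y) x 25 mm (z), white with a blue lever, lying in the bay. Origin: centre of its underside; grip it across x. The front of the bench at about x 0.43, y 0.03 m (left of the dock) is always free for it; behind, at about x 0.63, y 0.04 m, stands a gas bottle whose regulator, 0.35 m and more up, reaches to y -0.02 m.
- control_unit: Bystander: grey control box 72 x 112 x 35 mm. Origin: centre of its underside.
- refracto: Bystander: black refractometer 31 x 149 (y) x 31 mm, lying. Origin: centre of its underside.
- tape: Bystander: roll of black tape, 62 mm across, 19 mm high, lying flat. Origin: centre of its underside.
- spanner: Bystander: open-ended spanner 34 x 183 (y) x 9 mm. Origin: centre of its underside.
- jar: Bystander: jar 47 mm across, 98 mm tall, standing. Origin: centre of its underside.

How it is judged:
By the outcome, as a careful person would: the job done as asked, in the order asked, and still so for the second after the job is handed in, with the robot touching nothing.
It also fails if it takes over 72 s, if anything falls off the work surface, if the arm or the gripper's body presses on something with over 40 N, if the wrist force passes 120 N, or if a joint passes its speed limit or range.

## Working session

There is one attempt and no reset: what is moved stays moved. The work goes in short steps, Python scripts to look and compute and a tool call to move; the robot and the scene stay as the last step left them, time stands still between calls to the robot, and variables do not carry over. Pictures are saved under pics/ and viewed, at most 10 in all, crops included, and the job is handed in when it is done.

Besides the shell and the picture viewer there is one more tool, called after "Request:" as a command line: name --pt "numbers of a row" for each row, then --argument value for the rest. carry_out: Moves the arm, as the interface text tells. Its arguments: {"type":"object","properties":{"deltas":{"type":"array","items":{"type":"array","items":{"type":"number"}}},"force":{"type":"number"}},"required":["deltas"]}

```bash
mkdir -p pics; cat > h.py <<'E'
import numpy as np, cv2
from workcell import manip, camera, ticket, boxes_of, outline_of
from scipy.spatial.transform import Rotation as Ro
def cloud(p):
    f=200/np.tan(np.radians(p["vertical_fov"])/2); d=p["depth"]
    v,u=np.mgrid[:400,:640]
    c=np.stack([(u-p["cx"])/f*d,(v-p["cy"])/f*d,d],-1)
    return (c-p["t"])@p["R"]
def proj(p,X):
    f=200/np.tan(np.radians(p["vertical_fov"])/2)
    c=p["R"]@np.asarray(X)+p["t"]; return f*c[0]/c[2]+p["cx"], f*c[1]/c[2]+p["cy"]
def save(p,n): cv2.imwrite("pics/"+n+".png",p["img"][:,:,::-1])
E
python3 - <<'E'
from h import *
np.set_printoptions(precision=4,suppress=True)
o=manip.get_obs(); print(o["position"],o["ee_rot"],Ro.from_quat(o["ee_rot"]).as_matrix(),o["ft_force"],o["clock"])
for n in("top","scene"):
    p=camera(n); save(p,n+"0"); C=cloud(p)
    print(n,-p["R"].T@p["t"])
    for q in("dock","lever","loop","loop_ball","cassette","keeper","blank","stray_valve","control_unit","refracto","tape","spanner","jar","pad"):
        try:
            for b in boxes_of(q,p)[:3]: print(q,np.round(b["position"],4),round(b["conf"],2),np.round(proj(p,b["position"])))
        except Exception as e: print(q,e)
E
```

```text
[0.1731 0.6002 0.2525] [ 0.1399  0.9902 -0.0007 -0.0001] [[-0.9608  0.2771 -0.0003]
 [ 0.2771  0.9608 -0.0014]
 [-0.0001 -0.0014 -1.    ]] [ 0.636  -0.0911 -0.82  ] 0.0
top [0.4496 0.0222 1.342 ]
dock [ 0.4646 -0.2543  0.0058] 0.85 [396. 225.]
lever [ 0.4651 -0.1773  0.1307] 0.75 [379. 224.]
loop [ 0.4696 -0.1616  0.1501] 0.62 [375. 223.]
loop_ball [0.4403 0.2843 0.0285] 0.31 [240. 234.]
cassette [ 0.6394 -0.1171  0.0378] 0.77 [356. 174.]
keeper [ 0.6349 -0.1184  0.0327] 0.87 [356. 176.]
keeper [ 0.6527 -0.2114  0.0146] 0.26 [382. 171.]
blank [ 0.6116 -0.2953  0.0383] 0.78 [408. 181.]
blank [ 0.6258 -0.4202  0.0092] 0.57 [441. 178.]
blank [ 0.632  -0.1164  0.0369] 0.29 [356. 176.]
stray_valve [ 0.4696 -0.3046  0.0205] 0.59 [411. 223.]
stray_valve [ 0.4676 -0.1779  0.1313] 0.56 [380. 223.]
stray_valve [ 0.6245 -0.4222  0.0094] 0.24 [442. 178.]
control_unit [0.4406 0.2834 0.0268] 0.84 [240. 234.]
refracto [0.4283 0.4332 0.0298] 0.59 [196. 239.]
tape [ 0.6542 -0.2132  0.0174] 0.45 [383. 170.]
spanner [ 0.6286 -0.4223  0.0076] 0.79 [442. 177.]
spanner [0.4276 0.4327 0.0292] 0.58 [196. 23
[... 619 characters left out ...]
7. 247.]
keeper [0.4279 0.4328 0.027 ] 0.61 [296. 106.]
keeper [ 0.4671 -0.21    0.1134] 0.19 [297. 262.]
blank [ 0.6096 -0.3036  0.0431] 0.94 [350. 305.]
blank [ 0.4688 -0.2112  0.1152] 0.75 [298. 263.]
stray_valve [ 0.4731 -0.3121  0.0238] 0.53 [300. 311.]
control_unit [0.4435 0.275  0.0321] 0.96 [298. 140.]
control_unit [ 0.6321 -0.4197  0.0074] 0.65 [359. 353.]
refracto [0.4257 0.4338 0.0246] 0.82 [295. 106.]
tape [ 0.6591 -0.2169  0.0195] 0.66 [367. 278.]
tape [0.4428 0.2756 0.0337] 0.59 [298. 139.]
spanner [ 0.634  -0.4183  0.006 ] 0.87 [360. 353.]
jar [ 0.4272 -0.4397  0.0977] 0.95 [277. 352.]
jar [ 0.4656 -0.1703  0.1477] 0.7 [296. 243.]
pad [ 0.4698 -0.2533  0.0424] 0.62 [299. 287.]
```

```bash
python3 - <<'E'
import cv2,numpy as np
a=cv2.imread("pics/top0.png")[140:270,320:480]; b=cv2.imread("pics/scene0.png")[215:375,250:410]
a=cv2.resize(a,None,fx=5,fy=4.6,interpolation=3);cv2.imwrite("pics/topc.png",a[:598])
cv2.imwrite("pics/scenec.png",cv2.resize(b,(600,600),interpolation=3))
E
```

```text
(no output)
```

View pics/topc.png

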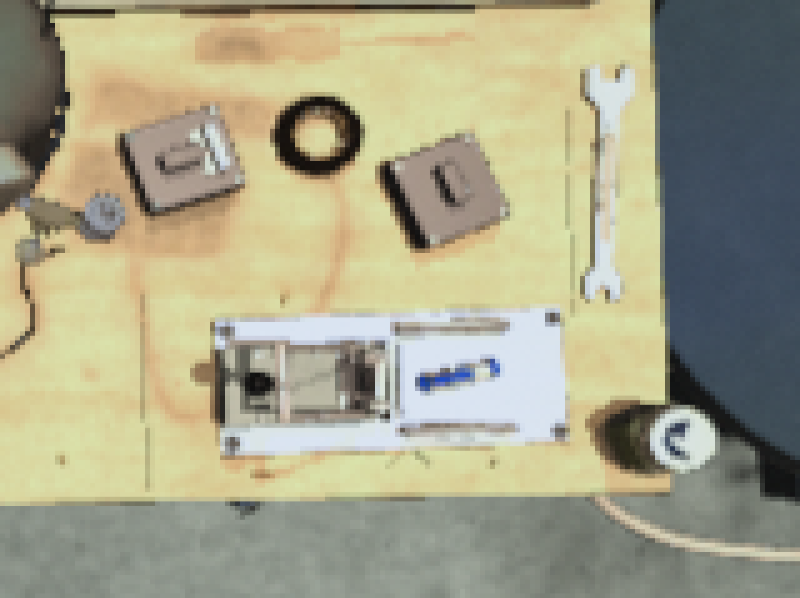

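View pics/scenec.png

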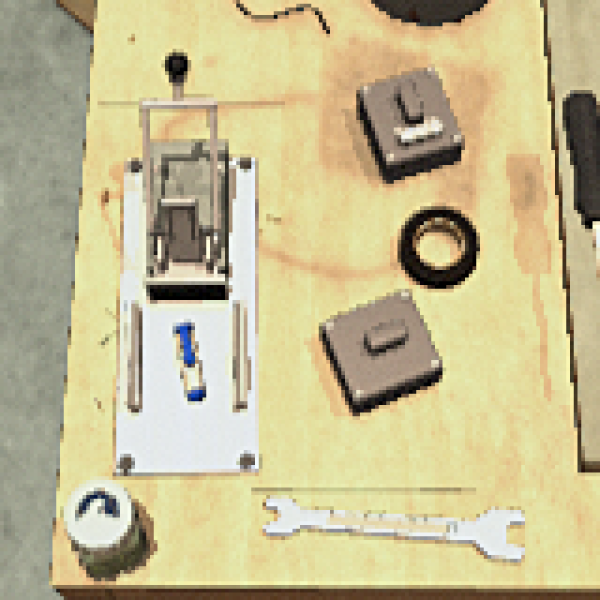

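Top view (crop): the dock's pad-to-bay direction runs right (world −y), with the valve in the bay at about (460,375). The keeper cassette is at (180,160), keeper to the right, and the blank at (445,190). The lever is near upright and the loop leans left, with its ball at (258,382). The scene view agrees. Next I'll measure.

```bash
cat > meas.py <<'E'
from h import *
np.set_printoptions(precision=4,suppress=True)
def rect(P):
    r=cv2.minAreaRect((P[:,:2]*1000).astype(np.float32)); return np.round(r[0],1),np.round(r[1],1),round(r[2],1)
def comp(C,box,zr):
    m=(C[...,0]>box[0])&(C[...,0]<box[1])&(C[...,1]>box[2])&(C[...,1]<box[3])&(C[...,2]>zr[0])&(C[...,2]<zr[1])
    n,l,s,_=cv2.connectedComponentsWithStats(m.astype(np.uint8)); 
    return C[l==1+np.argmax(s[1:,4])]
E
python3 - <<'E'
from meas import *
for n in("top","scene"):
    p=camera(n); C=cloud(p)
    for k,box,zr in(("cas",(.57,.7,-.18,-.06),(.03,.05)),("casrib",(.57,.7,-.18,-.06),(.053,.08)),("ring",(.57,.7,-.18,-.06),(.047,.058)),("plate",(.39,.56,-.42,-.1),(.004,.013)),("rail",(.39,.56,-.37,-.25),(.02,.036)),("valve",(.445,.5,-.36,-.26),(.018,.05)),("high",(.42,.52,-.26,-.1),(.06,.3)),("table",(.5,.6,-.1,0.),(-.02,.02))):
        P=comp(C,box,zr); print(n,k,len(P),rect(P),P.mean(0),np.median(P[:,2]))
    P=comp(C,(.42,.52,-.26,-.05),(.06,.3))
    i=np.argsort(P[:,2])[-12:]; print(P[i])
    for q in("loop_ball","lever","stray_valve","dock"):
        for b in outline_of(q,p)[:2]:
            P=C[b["region"]]; print(q,round(b["conf"],2),len(P),np.median(P,0),rect(P))
E
```

```text
top cas 321 (array([ 639.1, -116.6]), array([64.8, 71.4]), 17.6) [ 0.6376 -0.1142  0.0391] 0.03895597129505901
top casrib 37 (array([ 638.3, -114.3]), array([13.3, 30.2]), 16.9) [ 0.6382 -0.1138  0.059 ] 0.059148204389386436
top ring 29 (array([ 644.7, -135.4]), array([33.9, 13.6]), 22.5) [ 0.6452 -0.1376  0.053 ] 0.052970204607740407
top plate 1047 (array([ 471. , -262.1]), array([107.7, 243. ]), 1.9) [ 0.4708 -0.2838  0.0076] 0.007503130806124702
top rail 61 (array([ 433.3, -303.4]), array([ 9.1, 72.5]), 2.4) [ 0.4332 -0.3043  0.0289] 0.02953427003358902
top valve 51 (array([ 474.2, -306.2]), array([13.4, 55.2]), 12.7) [ 0.4739 -0.3031  0.0251] 0.023410998179451446
top high 199 (array([ 468.2, -191.9]), array([ 53.1, 113.1]), 1.7) [ 0.47   -0.1913  0.1232] 0.1284597106563214
top table 686 (array([550.9, -51.1]), array([98.8, 99.1]), 89.2) [ 0.5433 -0.0532 -0.0006] -0.0006546232319325757
[[ 0.4687 -0.1377  0.1778]
 [ 0.4654 -0.1498  0.1779]
 [ 0.4717 -0.1408  0.1779]
 [ 0.4685 -0.1498  0.1787]
 [ 0.4625 -0.1434  0.1795]
 [ 0.4685 -0.1465  0.1798]
 [ 0.4655 -0.1434  0.18  ]
 [ 0.4624
[... 1446 characters left out ...]
463  -0.1436  0.1787]
 [ 0.4737 -0.1468  0.1793]
 [ 0.4657 -0.1439  0.1794]
 [ 0.4688 -0.1558  0.1795]
 [ 0.4687 -0.1506  0.1808]
 [ 0.466  -0.1478  0.1811]
 [ 0.4663 -0.1538  0.1814]
 [ 0.4635 -0.1483  0.182 ]]
loop_ball 0.77 161 [ 0.4684 -0.1677  0.151 ] (array([ 493.4, -381.9]), array([ 54.1, 639.8]), 7.5)
lever 0.77 326 [ 0.47   -0.2287  0.1058] (array([ 494.1, -398.5]), array([ 58.1, 606.5]), 7.3)
stray_valve 0.59 84 [ 0.4742 -0.3167  0.0219] (array([ 516.9, -492.6]), array([ 13.3, 415.8]), 13.5)
stray_valve 0.4 417 [ 0.4682 -0.2111  0.112 ] (array([ 495.5, -383.3]), array([ 59.6, 637.2]), 8.3)
dock 0.6 3248 [ 0.4713 -0.2636  0.0099] (array([ 480.9, -399.4]), array([115. , 603.2]), 4.5)
```

Request:
carry_out --pt "-0.84 -0.68 0 0 1" --pt "-0.84 -0.68 0 0 1" --pt "-0.84 -0.68 0 0 1"

```text
clock: 2.38
position: [0.2681, 0.4651, 0.2536]
ee_rot: [0.141, 0.99, 0.0, 0.0]
ft_force: [-0.2, 0.7, 0.2]
grip_width: 1.001
grasp_force: 0.0
```

Request:
carry_out --pt "-0.84 -0.68 0 0 1" --pt "-0.84 -0.68 0 0 1" --pt "-0.84 -0.68 0 0 1"

```text
clock: 2.75
position: [0.3606, 0.3319, 0.2537]
ee_rot: [0.142, 0.99, 0.0, 0.0]
ft_force: [0.3, 0.6, -0.4]
grip_width: 1.001
grasp_force: 0.0
```

Request:
carry_out --pt "-0.84 -0.68 0 0 1" --pt "-0.84 -0.68 0 0 1" --pt "-0.84 -0.68 0 0 1"

```text
clock: 3.12
position: [0.4531, 0.1987, 0.2537]
ee_rot: [0.142, 0.99, 0.0, 0.0]
ft_force: [-0.7, -0.2, -0.3]
grip_width: 1.001
grasp_force: 0.0
```

Request:
carry_out --pt "-0.345 -0.94 0 1 1" --pt "-0.345 -0.94 0 1 1" --pt "-0.345 -0.94 0 1 1"

```text
clock: 3.5
position: [0.4623, 0.0482, 0.2536]
ee_rot: [0.396, 0.918, 0.0, 0.0]
ft_force: [0.8, 0.9, 0.2]
grip_width: 1.001
grasp_force: 0.0
```

Request:
carry_out --pt "-0.77 -0.64 0 1 1" --pt "-0.77 -0.64 0 1 1" --pt "-0.77 -0.64 0 1 1"

```text
clock: 3.88
position: [0.4728, -0.1017, 0.2537]
ee_rot: [0.62, 0.784, 0.0, 0.0]
ft_force: [-0.2, 0.4, -0.6]
grip_width: 1.002
grasp_force: 0.0
```

Request:
carry_out --pt "-0.91 -0.22 0 0 1" --pt "-0.91 -0.22 0 0 1" --pt "-0.91 -0.22 0 0 1" --pt "-0.91 -0.22 0 0 1"

```text
clock: 4.38
position: [0.4736, -0.2394, 0.2532]
ee_rot: [0.617, 0.787, -0.0, 0.0]
ft_force: [0.6, 1.3, -1.5]
grip_width: 0.999
grasp_force: 0.0
```

```bash
python3 - <<'E'
from meas import *
o=manip.get_obs(); print(o["position"],o["joint_pos"],o["clock"])
p=camera("wrist"); save(p,"w1"); C=cloud(p); print(-p["R"].T@p["t"],p["R"])
for k,box,zr in(("plate",(.39,.56,-.42,-.1),(.004,.013)),("railL",(.40,.45,-.37,-.25),(.02,.036)),("railR",(.49,.54,-.37,-.25),(.02,.036)),("valve",(.445,.5,-.36,-.26),(.018,.05)),("high",(.42,.52,-.26,-.1),(.06,.3)),("pad",(.42,.52,-.28,-.22),(.035,.05)),("cas",(.57,.7,-.18,-.06),(.03,.05))):
    try: P=comp(C,box,zr); print(k,len(P),rect(P),P.mean(0),np.median(P[:,2]))
    except Exception as e: print(k,"none")
E
```

```text
[ 0.4736 -0.2394  0.2532] [-0.305   0.1333  0.7567  1.7445 -0.0942  1.301   0.7126] 4.375
[ 0.4543 -0.164   0.3752] [[ 0.9712  0.2381  0.0006]
 [ 0.2268 -0.9256  0.3029]
 [ 0.0727 -0.2941 -0.953 ]]
plate 9401 (array([ 469.8, -264.8]), array([104.3, 249.6]), 1.5) [ 0.4639 -0.2883  0.0092] 0.009209285115599694
railL 682 (array([ 432.1, -304.6]), array([ 9.8, 76. ]), 1.7) [ 0.4322 -0.3027  0.0302] 0.031083858982141527
railR 707 (array([ 509.7, -302.5]), array([10. , 76.4]), 1.4) [ 0.5093 -0.3008  0.0301] 0.030608138866729657
valve 607 (array([ 473. , -306.9]), array([14.3, 56.3]), 13.0) [ 0.4726 -0.3043  0.0259] 0.02308746762564293
high 5026 (array([ 427.1, -247.8]), array([14.3, 24.4]), 0.1) [ 0.4273 -0.2441  0.2782] 0.2789217014865643
pad 557 (array([ 469.3, -249.5]), array([59.6, 21.5]), 1.1) [ 0.4674 -0.2543  0.0458] 0.04654231789494946
cas 4703 (array([ 637.5, -117.7]), array([65.5, 70. ]), 17.9) [ 0.6317 -0.1162  0.0411] 0.041464425858198116
```

View pics/w1.png

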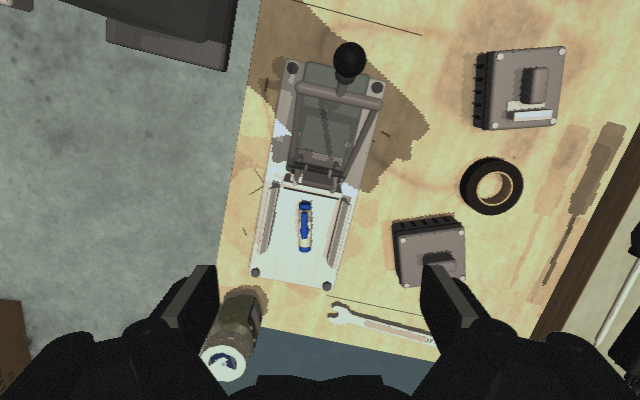

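The wrist view shows the dock at centre, the valve at (305,225), the loop ball at (350,60), the keeper cassette at (520,90) and the blank at (430,250). I'll check lever height and angle for camera clearance.

```bash
cat >> meas.py <<'E'
O=np.array([.4697,-.2603]);U=np.array([.0279,-.9996]);V=np.array([.9996,.0279])
def todock(P): d=P[...,:2]-O; return np.stack([d@U,d@V,P[...,2]],-1)
E
python3 - <<'E'
from meas import *
for n in("wrist","scene"):
    D=todock(cloud(camera(n))).reshape(-1,3); D=D[(np.abs(D[:,1])<60)&(D[:,2]>.06)&(D[:,2]<.22)&(D[:,0]>-.17)&(D[:,0]<.02)]
    for a in np.arange(-.17,.01,.01):
        s=D[(D[:,0]>=a)&(D[:,0]<a+.01)]
        c=s[np.abs(s[:,1])<.010]
        if len(s): print(n,round(a*1000),len(s),"all z",s[:,2].min().round(3),s[:,2].max().round(3),"y",s[:,1].min().round(3),s[:,1].max().round(3),"mid z",(c[:,2].min().round(3),c[:,2].max().round(3),len(c)) if len(c) else None)
E
```

```text
wrist -160 80 all z 0.06 0.063 y 0.162 0.174 mid z None
wrist -150 191 all z 0.06 0.063 y 0.161 0.177 mid z None
wrist -140 184 all z 0.06 0.063 y 0.165 0.181 mid z None
wrist -130 206 all z 0.06 0.183 y -0.008 0.18 mid z (np.float64(0.174), np.float64(0.183), 162)
wrist -120 658 all z 0.06 0.184 y -0.009 0.28 mid z (np.float64(0.172), np.float64(0.184), 647)
wrist -110 471 all z 0.06 0.182 y -0.025 0.28 mid z (np.float64(0.149), np.float64(0.182), 347)
wrist -100 1333 all z 0.06 0.16 y -0.028 0.28 mid z (np.float64(0.15), np.float64(0.16), 419)
wrist -90 443 all z 0.06 0.147 y -0.026 0.28 mid z None
wrist -80 462 all z 0.06 0.136 y -0.026 0.28 mid z None
wrist -70 495 all z 0.06 0.123 y -0.026 0.287 mid z None
wrist -60 526 all z 0.06 0.112 y -0.026 0.291 mid z None
wrist -50 585 all z 0.06 0.1 y -0.026 0.292 mid z None
wrist -40 1327 all z 0.06 0.131 y -0.026 0.292 mid z (np.float64(0.073), np.float64(0.131), 447)
wrist -30 717 all z 0.06 0.106 y -0.025 0.295 mid z (np.float64(0.064), np.float64(0.083), 20)
wrist -20 645 all z 0.06 0.102 y -0.02 0.307 mid z None
wrist -10 639 all z
[... 536 characters left out ...]
0.455 mid z None
scene -90 269 all z 0.072 0.157 y -0.024 0.454 mid z None
scene -80 238 all z 0.067 0.162 y -0.025 0.454 mid z None
scene -70 245 all z 0.064 0.159 y -0.026 0.454 mid z None
scene -60 265 all z 0.075 0.163 y -0.026 0.454 mid z None
scene -50 376 all z 0.074 0.22 y -0.025 0.454 mid z None
scene -40 310 all z 0.066 0.218 y -0.025 0.453 mid z (np.float64(0.11), np.float64(0.13), 7)
scene -30 364 all z 0.061 0.211 y -0.026 0.453 mid z (np.float64(0.072), np.float64(0.131), 81)
scene -20 353 all z 0.06 0.21 y -0.021 0.453 mid z (np.float64(0.06), np.float64(0.082), 26)
scene -10 308 all z 0.063 0.219 y -0.018 0.453 mid z None
scene 0 306 all z 0.066 0.218 y 0.273 0.452 mid z None
```

Request:
carry_out --pt "-0.436 -0.111 0.3 0 -0.3" --pt "-0.436 -0.111 0.6 0 -0.3" --pt "-0.436 -0.111 0.9 0 -0.3" --pt "-0.436 -0.111 0.9 0 -0.3" --force 30

```text
clock: 5.03
position: [0.4723, -0.3035, 0.1157]
ee_rot: [0.616, 0.788, -0.001, -0.003]
ft_force: [0.8, 0.0, 0.0]
grip_width: 0.352
grasp_force: 0.0
```

Request:
carry_out --pt "0 0 0.2 0 -0.3" --pt "0 0 0.4 0 -0.3" --pt "0 0 0.52 0 -0.3" --pt "0 0 0.52 0 -0.3"

```text
clock: 5.52
position: [0.474, -0.3052, 0.0407]
ee_rot: [0.616, 0.788, 0.0, -0.0]
ft_force: [0.6, 0.7, 0.0]
grip_width: 0.349
grasp_force: 0.0
```

Request:
carry_out --pt "0 0 0 0 -1" --pt "0 0 0 0 -1" --pt "0 0 0 0 -1" --pt "0 0 0 0 -1"

```text
clock: 6.02
position: [0.4745, -0.3061, 0.0418]
ee_rot: [0.616, 0.788, 0.001, 0.001]
ft_force: [-0.8, 0.9, 6.8]
grip_width: 0.151
grasp_force: 29.8
```

Request:
carry_out --pt "0 0 -0.2 0 -1" --pt "0 0 -0.6 0 -1" --pt "0 0 -1 0 -1" --pt "0 0 -1 0 -1"

```text
clock: 6.52
position: [0.4754, -0.3074, 0.1955]
ee_rot: [0.616, 0.787, 0.002, 0.004]
ft_force: [-0.1, -0.2, -1.5]
grip_width: 0.151
grasp_force: 29.4
```

Request:
carry_out --pt "0 0 -0.32 0 -1" --pt "0.4 0.07 -0.32 0 -1" --pt "0.92 0.158 -0.32 0 -1" --pt "0.92 0.158 -0.32 0 -1"

```text
clock: 7.02
position: [0.4632, -0.1619, 0.238]
ee_rot: [0.614, 0.789, 0.001, -0.001]
ft_force: [0.1, -0.9, -0.4]
grip_width: 0.153
grasp_force: 29.4
```

Request:
carry_out --pt "0.45 0.005 0 0 -1" --pt "0.889 0.013 0 0 -1" --pt "0.889 0.013 0 0 -1"

```text
clock: 7.4
position: [0.4321, -0.0324, 0.2381]
ee_rot: [0.614, 0.789, 0.0, -0.0]
ft_force: [-0.5, -1.2, -1.5]
grip_width: 0.15
grasp_force: 29.4
```

Request:
carry_out --pt "0.2 0.04 0.2 0 -1" --pt "0.434 0.08 0.6 0 -1" --pt "0.434 0.08 0.9 0 -1" --pt "0.434 0.08 0.9 0 -1"

```text
clock: 7.9
position: [0.4268, 0.0287, 0.1008]
ee_rot: [0.616, 0.787, -0.003, -0.002]
ft_force: [-0.1, -0.1, 0.4]
grip_width: 0.149
grasp_force: 29.5
```

Request:
carry_out --pt "0 0 0.2 0 -1" --pt "0 0 0.38 0 -1" --pt "0 0 0.45 0 -1" --pt "0 0 0.45 0 -1" --pt "0 0 0.45 0 -1"

```text
clock: 8.52
position: [0.4302, 0.03, 0.0371]
ee_rot: [0.616, 0.787, 0.001, 0.0]
ft_force: [0.8, -0.3, -0.7]
grip_width: 0.152
grasp_force: 29.5
```

Request:
carry_out --pt "0 0 0 0 -0.3" --pt "0 0 0 0 -0.3" --pt "0 0 0 0 -0.3" --pt "0 0 -0.3 0 -0.3" --pt "0 0 -0.7 0 -0.3" --pt "0 0 -1 0 -0.3" --pt "0 0 -1 0 -0.3"

```text
clock: 9.4
position: [0.431, 0.0303, 0.189]
ee_rot: [0.616, 0.788, 0.003, 0.001]
ft_force: [0.4, -0.3, -0.2]
grip_width: 0.346
grasp_force: 0.0
```

Request:
carry_out --pt "-0.47 -0.05 -0.2 0 0" --pt "-0.936 -0.102 -0.3 0 0" --pt "-0.936 -0.102 -0.3 0 0" --pt "-0.936 -0.102 -0.3 0 0"

```text
clock: 9.9
position: [0.4478, -0.1117, 0.2303]
ee_rot: [0.618, 0.786, -0.0, -0.0]
ft_force: [-0.4, 0.2, 0.0]
grip_width: 0.501
grasp_force: 0.0
```

Request:
carry_out --pt "-0.12 0.48 0 -0.13 0" --pt "-0.241 0.97 0 -0.13 0" --pt "-0.241 0.97 0 -0.13 0" --pt "-0.241 0.97 0 -0.13 0" --pt "-0.241 0.97 0 -0.13 0"

```text
clock: 10.52
position: [0.5971, -0.1096, 0.2298]
ee_rot: [0.589, 0.808, -0.0, -0.001]
ft_force: [0.6, -1.1, -0.5]
grip_width: 0.502
grasp_force: 0.0
```

```bash
python3 - <<'E'
from meas import *
o=manip.get_obs(); print(o["position"],o["ee_rot"],o["joint_pos"],o["clock"])
p=camera("wrist"); save(p,"w2"); C=cloud(p); print(-p["R"].T@p["t"])
for k,box,zr in(("cas",(.57,.7,-.18,-.06),(.03,.05)),("rib",(.57,.68,-.135,-.08),(.052,.08)),("keeper",(.57,.7,-.18,-.12),(.047,.058)),("valve",(.39,.47,-.02,.08),(.01,.05))):
    try: P=comp(C,box,zr); print(k,len(P),rect(P),P.mean(0),np.median(P[:,2]))
    except Exception as e: print(k,"none")
E
```

```text
[ 0.5971 -0.1096  0.2298] [ 0.5891  0.8081 -0.0004 -0.0009] [-0.492   0.3718  0.7672  1.5774 -0.2646  1.3018  0.6233] 10.525
[ 0.5727 -0.0358  0.3519]
cas 4042 (array([ 638. , -116.8]), array([64.1, 70.1]), 18.2) [ 0.6353 -0.1119  0.041 ] 0.04122950324532533
rib 543 (array([ 636.8, -114.1]), array([14.1, 29.6]), 19.3) [ 0.6362 -0.1134  0.0603] 0.060830857712994166
keeper 408 (array([ 644.8, -138.1]), array([33.3,  8.8]), 17.6) [ 0.6445 -0.1374  0.0542] 0.054980224701540875
valve none
```

View pics/w2.png

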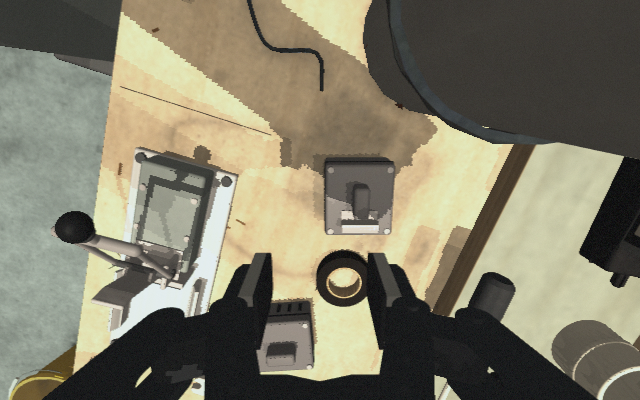

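The wrist view shows the keeper cassette at (360,195) with the keeper at (360,225), the tape at (343,278), the dock on the left with the ball at (75,228), and the bottle upper right, clear of it. Now grasp the rib.

Request:
carry_out --pt "-0.05 0.12 0 0 0" --pt "-0.11 0.245 0.2 0 0" --pt "-0.11 0.245 0.6 0 0" --pt "-0.11 0.245 0.8 0 0" --pt "-0.11 0.245 0.8 0 0" --force 60

```text
clock: 11.2
position: [0.6362, -0.1139, 0.1091]
ee_rot: [0.589, 0.808, -0.001, -0.002]
ft_force: [0.5, -0.4, 0.7]
grip_width: 0.503
grasp_force: 0.0
```

Request:
carry_out --pt "0 0 0.15 0 0" --pt "0 0 0.26 0 0" --pt "0 0 0.285 0 0" --pt "0 0 0.285 0 0" --pt "0 0 0.285 0 0"

```text
clock: 11.82
position: [0.6385, -0.1148, 0.069]
ee_rot: [0.589, 0.808, 0.0, 0.0]
ft_force: [-0.0, -0.4, 0.4]
grip_width: 0.502
grasp_force: 0.0
```

Request:
carry_out --pt "0 0 0 0 -1" --pt "0 0 0 0 -1" --pt "0 0 0 0 -1" --pt "0 0 0 0 -1" --pt "0 0 0 0 -1"

```text
clock: 12.45
position: [0.638, -0.1148, 0.0684]
ee_rot: [0.589, 0.808, 0.0, -0.0]
ft_force: [-4.1, 0.3, 6.1]
grip_width: 0.146
grasp_force: 59.7
```

Request:
carry_out --pt "0 0 -0.15 0 -1" --pt "0 0 -0.5 0 -1" --pt "0 0 -0.85 0 -1" --pt "0 0 -0.85 0 -1"

```text
clock: 12.95
position: [0.6401, -0.1157, 0.2011]
ee_rot: [0.589, 0.808, 0.002, 0.003]
ft_force: [0.2, -0.6, -5.3]
grip_width: 0.144
grasp_force: 59.3
```

Request:
carry_out --pt "-0.3 -0.15 0 0.1 -1" --pt "-0.6 -0.3 0 0.3 -1" --pt "-0.848 -0.412 0 0.54 -1" --pt "-0.848 -0.412 0 0.54 -1"

```text
clock: 13.45
position: [0.6157, -0.2592, 0.1949]
ee_rot: [0.7, 0.714, -0.002, -0.0]
ft_force: [0.1, 0.8, -4.3]
grip_width: 0.146
grasp_force: 59.3
```

Request:
carry_out --pt "-0.08 -0.3 0 0 -1" --pt "-0.16 -0.65 0 0 -1" --pt "-0.256 -0.987 0 0 -1" --pt "-0.256 -0.987 0 0 -1" --pt "-0.256 -0.987 0 0 -1"

```text
clock: 14.08
position: [0.4718, -0.296, 0.1954]
ee_rot: [0.696, 0.718, 0.001, -0.0]
ft_force: [-0.2, 0.2, -4.8]
grip_width: 0.143
grasp_force: 59.7
```

```bash
python3 - <<'E'
from meas import *
o=manip.get_obs(); print(o["position"],o["ee_rot"],o["joint_pos"],o["clock"],o["grasp_force"])
print("tcp dock",todock(np.array(o["position"])))
for n in("wrist","scene"):
    p=camera(n); save(p,n+"3"); D=todock(cloud(p))
    M=(np.abs(D[...,0]-.04)<.06)&(np.abs(D[...,1])<.06)
    for k,a,b in(("top",.155,.175),("keeper",.178,.185),("rails",.02,.036)):
        P=D[M&(D[...,2]>a)&(D[...,2]<b)]
        if len(P)>5: print(n,k,len(P),rect(P),np.median(P[:,2]),"x",P[:,0].min(),P[:,0].max())
E
```

```text
[ 0.4718 -0.296   0.1954] [ 0.6964  0.7176  0.0006 -0.0003] [-0.2868  0.3028  0.9147  1.7598 -0.2572  1.2051  0.729 ] 14.075 59.727516174316406
tcp dock [0.0357 0.0011 0.1954]
wrist top 9932 (array([31.5,  0.2]), array([57.8, 64.9]), 0.0) 0.16812612959237852 x 0.002622989913591263 0.060446566679859814
wrist keeper 1117 (array([41.7,  4.7]), array([45.7, 36.7]), 18.8) 0.18198157772340456 x 0.019995696431119415 0.06534089310189137
wrist rails 791 (array([ 7.5, -0. ]), array([87.5, 44.2]), 90.0) 0.030435884114215755 x -0.014559644740501884 0.029623190013806002
scene top 388 (array([52.3,  1.1]), array([64.1, 51.3]), 89.9) 0.166141997885773 x 0.026530807791078345 0.07788279232591182
scene keeper 65 (array([46.9,  1.1]), array([40.6, 36.3]), 1.3) 0.18124569050816344 x 0.026578332888990527 0.06754998579924915
scene rails 177 (array([32.8,  0.1]), array([103.6,  87.3]), 0.1) 0.029529843208946326 x -0.019009125733432046 0.08471047584707621
```

View pics/wrist3.png

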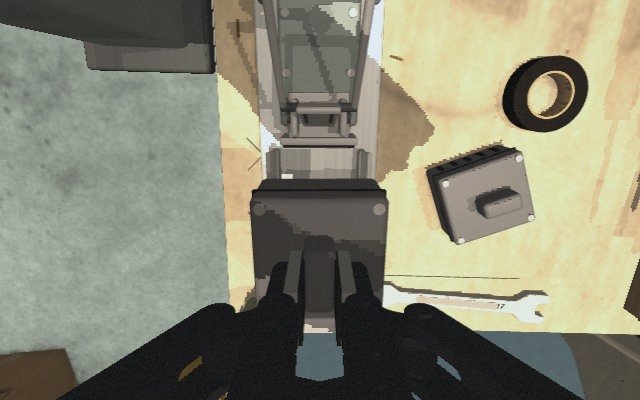

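The wrist view shows the cassette held level above the bay, centred (back edge at row 188, rails either side), lever at (320,120). Lower it.

Request:
carry_out --pt "-0.013 -0.004 0.15 0 -1" --pt "-0.013 -0.004 0.35 0 -1" --pt "-0.013 -0.004 0.5 0 -1" --pt "-0.013 -0.004 0.57 0 -1" --pt "-0.013 -0.004 0.57 0 -1"

```text
clock: 14.8
position: [0.4708, -0.2988, 0.1096]
ee_rot: [0.697, 0.717, -0.0, -0.0]
ft_force: [-0.1, -0.7, -3.4]
grip_width: 0.145
grasp_force: 59.7
```

Request:
carry_out --pt "0 0 0.05 0 -1" --pt "0 0 0.1 0 -1" --pt "0 0 0.14 0 -1" --pt "0 0 0.18 0 -1" --pt "0 0 0.2 0 -1" --pt "0 0 0.205 0 -1" --pt "0 0 0.205 0 -1"

```text
clock: 15.68
position: [0.4707, -0.2992, 0.0794]
ee_rot: [0.697, 0.717, 0.0, 0.0]
ft_force: [0.1, 0.6, -4.5]
grip_width: 0.143
grasp_force: 59.7
```

Request:
carry_out --pt "0 0 0.01 0 -1" --pt "0 0 0.02 0 -1" --pt "0 0 0.02 0 -1" --pt "0 0 0.02 0 -1"

```text
clock: 16.18
position: [0.4708, -0.2992, 0.0765]
ee_rot: [0.697, 0.717, 0.0, 0.0]
ft_force: [-1.2, 0.8, -0.4]
grip_width: 0.152
grasp_force: 60.4
```

Request:
carry_out --pt "0 0 0 0 -0.3" --pt "0 0 0 0 -0.3" --pt "0 0 0 0 -0.3" --pt "0 0 -0.3 0 -0.3" --pt "0 0 -0.7 0 -0.3" --pt "0 0 -1 0 -0.3" --pt "0 0 -1 0 -0.3"

```text
clock: 17.05
position: [0.472, -0.3003, 0.2296]
ee_rot: [0.697, 0.717, 0.001, 0.003]
ft_force: [0.9, -0.1, -0.8]
grip_width: 0.35
grasp_force: 0.0
```

```bash
python3 - <<'E'
from meas import *
o=manip.get_obs(); print(o["position"],o["ee_rot"],o["clock"])
print("tcp dock",todock(np.array(o["position"])))
for n in("wrist","scene"):
    p=camera(n); save(p,n+"4"); D=todock(cloud(p))
    M=(np.abs(D[...,0]-.04)<.06)&(np.abs(D[...,1])<.06)
    for k,a,b in(("top",.045,.052),("keeper",.058,.065),("rib",.066,.072),("rails",.02,.036)):
        P=D[M&(D[...,2]>a)&(D[...,2]<b)]
        if len(P)>5: print(n,k,len(P),rect(P),np.median(P[:,2]),"x",P[:,0].min(),P[:,0].max())
    M=(np.abs(D[...,1])<.035)&(D[...,0]>-.17)&(D[...,0]<0)&(D[...,2]>.058)&(D[...,2]<.2)
    P=D[M&(np.abs(D[...,1])<.011)&(D[...,2]>.07)]
    for z in np.arange(.07,.19,.01):
        s=P[(P[:,2]>=z)&(P[:,2]<z+.01)]
        if len(s): print(round(z,2),len(s),np.round([s[:,0].min(),np.median(s[:,0]),s[:,0].max()],4))
E
```

```text
[ 0.472  -0.3003  0.2296] [0.6972 0.7169 0.0015 0.0026] 17.05
tcp dock [0.04   0.0012 0.2296]
wrist top 4795 (array([28.6, -0.8]), array([96.4, 64. ]), 0.2) 0.049103504666166274 x -0.019599771806776183 0.07686763635510929
wrist keeper 502 (array([24.2, -0.4]), array([33.5, 88.1]), 89.9) 0.06298359413269206 x -0.019824171427753043 0.06829866014068348
wrist rib 671 (array([16.8,  0.3]), array([73.5, 39.2]), 0.3) 0.06870721510495402 x -0.019980248736097113 0.053574678369509826
wrist rails 1892 (array([33.4, -0.1]), array([87.7, 96.3]), 89.9) 0.03081622997816956 x -0.014637277147474646 0.08168742938169785
0.07 51 [-0.0237 -0.0227 -0.0209]
0.08 85 [-0.036  -0.0247 -0.0223]
0.09 91 [-0.0281 -0.0272 -0.0242]
0.1 74 [-0.0298 -0.0289 -0.0268]
0.11 35 [-0.0356 -0.0356 -0.0292]
0.12 260 [-0.0356 -0.0334 -0.0309]
0.13 33 [-0.034  -0.0322 -0.0316]
scene top 450 (array([31.9, -0.6]), array([96.9, 62.7]), 0.0) 0.047587422820131536 x -0.01651074481976786 0.08037521812276595
scene keeper 69 (array([25.9,  2.1]), array([90.2, 44. ]), 1.3) 0.06154831443096137 x -0.019628697477351114 0.07092845432026103
scene rib 45 (array([25.1, -5.7]), array([91.5, 20.8]), 4.2) 0.06773893007696735 x -0.019938972203549746 0.06997549372210203
scene rails 290 (array([34.2, -0. ]), array([ 87.4, 103.1]), 89.7) 0.029598053630488917 x -0.017483952745129823 0.08566413343474233
0.07 7 [-0.0217 -0.0196 -0.018 ]
0.08 9 [-0.0228 -0.0213 -0.0196]
```

Cassette seated but about 6–7 mm short of the pad, so I'll nudge it inward with shut fingertips.

Request:
carry_out --pt "-0.2 -0.008 0 0 -1" --pt "-0.4 -0.008 0 0 -1" --pt "-0.4 -0.008 0.3 0 -1" --pt "-0.4 -0.008 0.7 0 -1" --pt "-0.4 -0.008 1 0 -1" --pt "-0.4 -0.008 1 0 -1" --pt "-0.4 -0.008 1 0 -1"

```text
clock: 18.02
position: [0.4713, -0.3599, 0.0774]
ee_rot: [0.697, 0.717, -0.0, 0.0]
ft_force: [0.4, -0.6, 1.2]
grip_width: -0.002
grasp_force: 0.0
```

Request:
carry_out --pt "0 0 0.08 0 -1" --pt "0 0 0.16 0 -1" --pt "0 0 0.16 0 -1" --pt "0.04 0 0.16 0 -1" --pt "0.06 0 0.16 0 -1" --pt "0.075 0 0.16 0 -1" --pt "0.075 0 0.16 0 -1"

```text
clock: 18.9
position: [0.471, -0.3477, 0.0524]
ee_rot: [0.697, 0.717, 0.0, 0.0]
ft_force: [0.3, 0.2, 0.4]
grip_width: -0.003
grasp_force: 0.0
```

```bash
cat > cas.py <<'E'
from meas import *
o=manip.get_obs(); print("tcp dock",todock(np.array(o["position"])),o["clock"],o["ft_force"])
D=todock(cloud(camera("scene")))
P=D[(np.abs(D[...,0]-.07)<.03)&(np.abs(D[...,1])<.028)&(D[...,2]>.042)&(D[...,2]<.052)]
print("front x (scene; +3.5 bias)",np.percentile(P[:,0],98),len(P))
E
python3 cas.py
```

```text
tcp dock [ 0.0874 -0.0011  0.0524] 18.9 [0.3209 0.2438 0.3781]
front x (scene; +3.5 bias) 0.097476641817233 5
```

Request:
carry_out --pt "0.01 0 0 0 -1" --pt "0.02 0 0 0 -1" --pt "0.02 0 0 0 -1"

```text
clock: 19.32
position: [0.4707, -0.345, 0.0524]
ee_rot: [0.697, 0.717, -0.0, 0.0]
ft_force: [-1.5, -1.2, 2.3]
grip_width: 0.002
grasp_force: 0.7
```

Request:
carry_out --pt "-0.03 0 0 0 -1" --pt "-0.03 0 -0.3 0 -1" --pt "0.1 0 -0.8 0 -1" --pt "0.3 0 -1 0 -1" --pt "0.4 0 -1 0 -1" --pt "0.4 0 -1 0 -1"

```text
clock: 20.08
position: [0.4696, -0.2837, 0.2024]
ee_rot: [0.696, 0.718, 0.001, -0.0]
ft_force: [0.7, -0.2, -0.5]
grip_width: 0.003
grasp_force: 0.0
```

```bash
cat > cas2.py <<'E'
from meas import *
o=manip.get_obs(); print("tcp dock",todock(np.array(o["position"])),o["clock"],o["ft_force"])
for n in("wrist","scene"):
    p=camera(n); save(p,n+"5");D=todock(cloud(p))
    for k,a,b,x0,x1,f in(("front",.045,.052,.055,.09,99),("lip",.058,.065,.055,.08,99),("back",.045,.052,-.001,.02,2),("rails",.02,.036,.06,.1,99)):
        P=D[(D[...,0]>x0)&(D[...,0]<x1)&(np.abs(D[...,1])<.05)&(D[...,2]>a)&(D[...,2]<b)]
        if len(P): print(n,k,len(P),np.percentile(P[:,0],f))
E
python3 cas2.py
```

```text
tcp dock [ 0.0234 -0.0008  0.2024] 20.075 [ 0.6813 -0.1532 -0.4732]
wrist front 700 0.07198732778963857
wrist lip 485 0.06440775157411076
wrist back 1664 -0.0002837434580413937
wrist rails 479 0.08127150874572424
scene front 131 0.07706730088382296
scene lip 44 0.06861418589155499
scene back 101 -0.0007880517752645684
scene rails 117 0.08491505782917332
```

Request:
carry_out --pt "0.2 0.005 -0.1 0 -1" --pt "0.4 0.005 -0.1 0 -1" --pt "0.556 0.005 -0.1 0 -1" --pt "0.556 0.005 -0.1 0 -1" --pt "0.556 0.005 0.1 0 -1" --pt "0.556 0.005 0.3 0 -1" --pt "0.556 0.005 0.47 0 -1" --pt "0.556 0.005 0.47 0 -1"

```text
clock: 21.18
position: [0.4659, -0.203, 0.1303]
ee_rot: [0.698, 0.716, -0.002, -0.001]
ft_force: [-0.0, -0.2, 1.1]
grip_width: 0.004
grasp_force: 0.0
```

Request:
carry_out --pt "-0.04 0 0 0 -1" --pt "-0.08 0 0 0 -1" --pt "-0.12 0 0 0 -1" --pt "-0.16 0 0 0 -1" --pt "-0.18 0 0 0 -1" --pt "-0.18 0 0 0 -1"

```text
clock: 21.92
position: [0.4681, -0.2289, 0.1318]
ee_rot: [0.697, 0.717, -0.0, 0.0]
ft_force: [0.4, -0.4, -0.6]
grip_width: 0.001
grasp_force: 0.0
```

```bash
cat > lev.py <<'E'
from meas import *
import sys
o=manip.get_obs(); print("tcp dock",todock(np.array(o["position"])),o["clock"],o["ft_force"])
for n in sys.argv[1].split(","):
    p=camera(n); save(p,n+sys.argv[2]); D=todock(cloud(p))
    P=D[(np.abs(D[...,1])<.011)&(D[...,0]>-.06)&(D[...,0]<.03)&(D[...,2]>.07)&(D[...,2]<.2)]
    for z in np.arange(.07,.16,.01):
        s=P[(P[:,2]>=z)&(P[:,2]<z+.01)]
        if len(s): print(n,round(z,2),len(s),np.round([s[:,0].min(),np.median(s[:,0]),s[:,0].max()],4))
E
python3 lev.py scene,top 6
```

```text
tcp dock [-0.0314 -0.0007  0.1318] 21.925 [ 0.3865 -0.408  -0.6146]
scene 0.07 12 [-0.0161 -0.0145  0.0279]
scene 0.08 10 [-0.0147 -0.0134 -0.0122]
scene 0.09 9 [-0.0151 -0.0141 -0.0121]
scene 0.1 11 [-0.0148 -0.0136 -0.0119]
scene 0.11 12 [-0.0235 -0.018  -0.0112]
scene 0.12 20 [-0.0229 -0.0147 -0.0087]
scene 0.13 17 [-0.0232 -0.0191 -0.0077]
scene 0.14 10 [-0.0326 -0.0186 -0.0164]
scene 0.15 14 [-0.0268 -0.017  -0.0154]
```

```bash
python3 -c "
import cv2
b=cv2.imread('pics/scene6.png')[190:330,220:400]; cv2.imwrite('pics/scene6c.png',cv2.resize(b,(770,599),interpolation=3))"
```

```text
(no output)
```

View pics/scene6c.png

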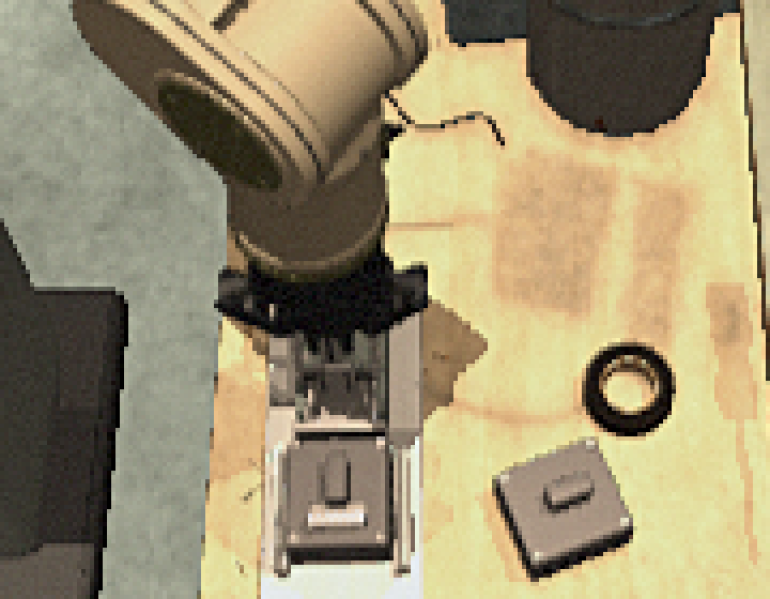

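The scene view shows the lever about upright with the hand behind it and the cassette seated between the rails, keeper outward. Next, straight up and measure.

Request:
carry_out --pt "0.01 0 -0.05 0 -1" --pt "0.01 0 -0.3 0 -1" --pt "0.01 0 -0.7 0 -1" --pt "0.01 0 -1 0 -1" --pt "0.01 0 -1 0 -1"

```text
clock: 22.65
position: [0.4695, -0.2277, 0.2852]
ee_rot: [0.697, 0.717, 0.002, 0.002]
ft_force: [0.0, -0.1, -0.3]
grip_width: 0.002
grasp_force: 0.0
```

```bash
cat > ball.py <<'E'
from meas import *
import sys
for n in sys.argv[1].split(","):
    p=camera(n); D=todock(cloud(p)); I=p["img"].astype(int)
    M=(np.abs(D[...,1])<.03)&(D[...,0]>-.17)&(D[...,0]<.09)&(D[...,2]>.06)&(D[...,2]<.215)
    P=D[M]
    for a in np.arange(-.17,.0,.01):
        s=P[(P[:,0]>=a)&(P[:,0]<a+.01)]
        w=s[np.abs(np.abs(s[:,1])-.024)<.005]; c=s[np.abs(s[:,1])<.012]
        f=lambda q:(len(q),)+((round(float(np.median(q[:,2])),3),round(float(q[:,2].max()),3)) if len(q) else ())
        if len(s): print(n,round(a*1000),"wire",f(w),"mid",f(c))
E
python3 lev.py wrist 7; python3 ball.py wrist
```

```text
tcp dock [-0.0326  0.0007  0.2852] 22.65 [ 0.0275 -0.0795 -0.2557]
wrist 0.07 195 [-0.0304 -0.0265  0.0292]
wrist 0.08 108 [-0.0294 -0.0213 -0.0205]
wrist 0.09 80 [-0.0213 -0.0208 -0.0203]
wrist 0.1 84 [-0.0209 -0.0203 -0.0197]
wrist 0.11 134 [-0.0204 -0.0195 -0.0176]
wrist 0.12 280 [-0.0189 -0.0154 -0.0106]
wrist 0.13 2 [-0.0139 -0.0139 -0.0139]
wrist -90 wire (0,) mid (411, 0.201, 0.205)
wrist -80 wire (79, 0.169, 0.171) mid (327, 0.201, 0.205)
wrist -70 wire (209, 0.17, 0.172) mid (209, 0.17, 0.173)
wrist -60 wire (92, 0.144, 0.154) mid (0,)
wrist -50 wire (72, 0.121, 0.133) mid (0,)
wrist -40 wire (71, 0.094, 0.108) mid (27, 0.076, 0.076)
wrist -30 wire (63, 0.078, 0.086) mid (522, 0.084, 0.118)
wrist -20 wire (12, 0.068, 0.069) mid (434, 0.123, 0.13)
```

View pics/wrist7.png

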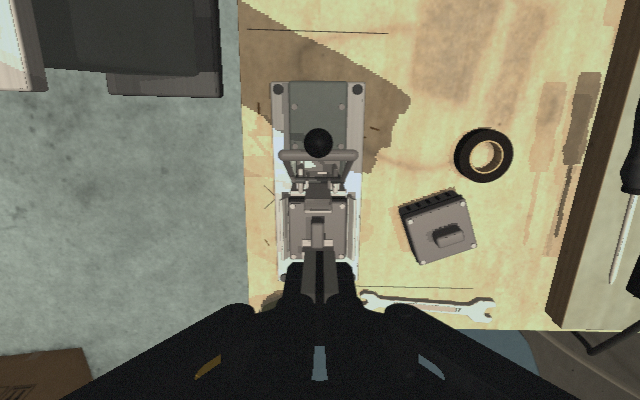

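Wrist view: ball at (318,143), crossbar at row 155, lever just past upright at (318,205), cassette behind it. Swing the ball over from behind.

Request:
carry_out --pt "0.25 -0.005 0 0 -1" --pt "0.51 -0.005 0 0 -1" --pt "0.51 -0.005 0 0 -1" --pt "0.51 -0.005 0.25 0 -1" --pt "0.51 -0.005 0.55 0 -1" --pt "0.51 -0.005 0.55 0 -1" --pt "0.51 -0.005 0.55 0 -1"

```text
clock: 23.62
position: [0.4656, -0.1513, 0.2004]
ee_rot: [0.697, 0.717, -0.0, 0.0]
ft_force: [-0.7, -1.1, 0.1]
grip_width: -0.003
grasp_force: 0.0
```

Request:
carry_out --pt "-0.06 0 0 0 -1" --pt "-0.14 0 0 0 -1" --pt "-0.22 0 0 0 -1" --pt "-0.3 0 0 0 -1" --pt "-0.37 0 0 0 -1" --pt "-0.44 0 0 0 -1" --pt "-0.5 0 0 0 -1" --pt "-0.54 0 0 0 -1" --pt "-0.56 0 0 0 -1" --pt "-0.56 0 0 0 -1" --pt "-0.56 0 0 0 -1" --pt "-0.56 0 0 0 -1"

```text
clock: 25.12
position: [0.4677, -0.2343, 0.1993]
ee_rot: [0.697, 0.717, 0.0, -0.0]
ft_force: [-0.1, 0.2, -0.1]
grip_width: -0.0
grasp_force: 0.0
```

```bash
cat > hook.py <<'E'
from meas import *
import sys
for n in sys.argv[1].split(","):
    p=camera(n); save(p,n+sys.argv[2]); D=todock(cloud(p))
    P=D[(np.abs(D[...,1])<.03)&(D[...,0]>-.06)&(D[...,0]<.13)&(D[...,2]>.03)&(D[...,2]<.15)]
    for a in np.arange(-.06,.13,.005):
        s=P[(P[:,0]>=a)&(P[:,0]<a+.005)]
        w=s[np.abs(np.abs(s[:,1])-.024)<.004]; c=s[np.abs(s[:,1])<.012]
        f=lambda q:(len(q),)+((round(float(np.median(q[:,2])),3),round(float(q[:,2].max()),3)) if len(q) else ())
        if len(s): print(n,round(a*1000),"wire",f(w),"mid",f(c))
E
python3 lev.py scene 8; python3 hook.py wrist 8
```

```text
tcp dock [-0.026  -0.0013  0.1993] 25.125 [-0.097   0.1609 -0.0615]
scene 0.07 8 [-0.0172 -0.0147  0.0298]
scene 0.08 11 [-0.0157 -0.0139 -0.0113]
scene 0.09 13 [-0.0147 -0.0134 -0.01  ]
scene 0.1 11 [-0.0154 -0.0141 -0.0122]
scene 0.11 3 [-0.013  -0.0127 -0.0125]
scene 0.12 10 [-0.0129 -0.0095 -0.008 ]
scene 0.13 1 [-0.0078 -0.0078 -0.0078]
wrist -60 wire (128, 0.042, 0.044) mid (193, 0.041, 0.043)
wrist -55 wire (112, 0.042, 0.045) mid (180, 0.041, 0.043)
wrist -50 wire (108, 0.041, 0.043) mid (177, 0.041, 0.043)
wrist -45 wire (114, 0.041, 0.043) mid (183, 0.042, 0.045)
wrist -40 wire (121, 0.042, 0.058) mid (180, 0.043, 0.045)
wrist -35 wire (108, 0.042, 0.078) mid (200, 0.043, 0.078)
wrist -30 wire (238, 0.069, 0.08) mid (464, 0.076, 0.086)
wrist -25 wire (121, 0.076, 0.078) mid (829, 0.088, 0.118)
wrist -20 wire (77, 0.075, 0.077) mid (706, 0.12, 0.129)
wrist -15 wire (90, 0.074, 0.075) mid (247, 0.129, 0.131)
wrist -10 wire (117, 0.072, 0.074) mid (0,)
wrist -5 wire (100, 0.071, 0.074) mid (0,)
wrist 0 wire (139, 0.069, 0.072) mid (0,)
wrist 5 wire (104, 0.068, 0.071) mid (0,)
wrist 10 wire (100, 0.068, 0.07) mid (0,)
wrist 15 wire (99, 0.066, 0.069) mid (0,)
wrist 20 wire (100, 0.065, 0.068) mid (0,)
wrist 25 wire (92, 0.064, 0.067) mid (3, 0.049, 0.05)
wrist 30 wire (61, 0.05, 0.065) mid (1, 0.049, 0.049)
wrist 35 wire (18, 0.049, 0.063) mid (0,)
wrist 40 wire (2, 0.05, 0.05) mid (0,)
wrist 45 wire (4, 0.049, 0.05) mid (0,)
wrist 50 wire (0,) mid (0,)
wrist 55 wire (0,) mid (0,)
```

View pics/wrist8.png

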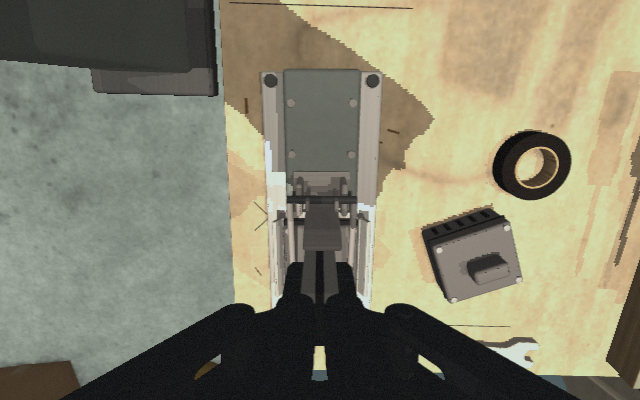

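Wire slope (−0.22) puts the crossbar at about x 71, z 53 mm, down behind the keeper. I'll check it in the scene view.

```bash
python3 hook.py scene 9 | awk '$2>30'; python3 -c "
import cv2
b=cv2.imread('pics/scene9.png')[250:320,260:345]; cv2.imwrite('pics/scene9c.png',cv2.resize(b,(728,600),interpolation=3))"
```

```text
scene 35 wire (10, 0.062, 0.064) mid (17, 0.063, 0.071)
scene 40 wire (12, 0.06, 0.062) mid (15, 0.063, 0.07)
scene 45 wire (11, 0.059, 0.062) mid (15, 0.066, 0.071)
scene 50 wire (15, 0.057, 0.062) mid (24, 0.058, 0.069)
scene 55 wire (11, 0.055, 0.06) mid (4, 0.062, 0.063)
scene 60 wire (11, 0.053, 0.059) mid (20, 0.061, 0.066)
scene 65 wire (14, 0.053, 0.058) mid (23, 0.06, 0.065)
scene 70 wire (9, 0.055, 0.058) mid (17, 0.056, 0.059)
scene 75 wire (21, 0.045, 0.059) mid (27, 0.051, 0.058)
scene 80 wire (0,) mid (4, 0.052, 0.056)
scene 85 wire (0,) mid (4, 0.051, 0.055)
scene 90 wire (0,) mid (8, 0.053, 0.055)
scene 95 wire (0,) mid (8, 0.05, 0.054)
scene 100 wire (0,) mid (13, 0.052, 0.057)
scene 105 wire (0,) mid (13, 0.05, 0.054)
scene 110 wire (0,) mid (4, 0.046, 0.054)
```

View pics/scene9c.png

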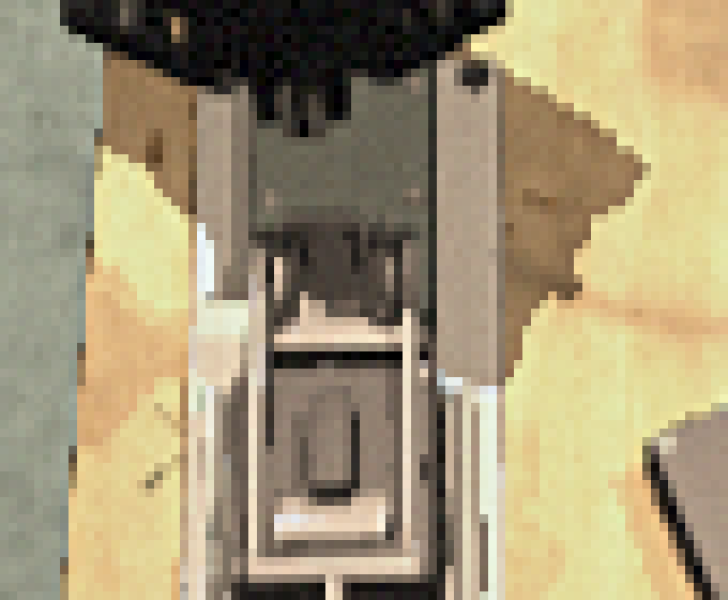

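The scene crop shows the crossbar (row 565) beyond the keeper (row 520), down on the ledge, ball outward. Now close the lever from its bay side.

Request:
carry_out --pt "-0.12 0.009 0 0 -1" --pt "-0.24 0.009 0 0 -1" --pt "-0.24 0.009 0 0 -1" --pt "-0.24 0.009 0.25 0 -1" --pt "-0.24 0.009 0.47 0 -1" --pt "-0.24 0.009 0.47 0 -1" --pt "-0.24 0.009 0.47 0 -1"

```text
clock: 26.15
position: [0.4705, -0.2705, 0.13]
ee_rot: [0.697, 0.717, 0.0, 0.0]
ft_force: [0.1, 0.3, 1.0]
grip_width: -0.001
grasp_force: 0.0
```

Request:
carry_out --pt "0.06 0 -0.005 0 -1" --pt "0.12 0 -0.01 0 -1" --pt "0.18 0 -0.013 0 -1" --pt "0.24 0 -0.013 0 -1" --pt "0.29 0 0.004 0 -1" --pt "0.34 0 0.02 0 -1" --pt "0.385 0 0.05 0 -1" --pt "0.427 0 0.087 0 -1" --pt "0.46 0 0.13 0 -1" --pt "0.487 0 0.18 0 -1" --pt "0.487 0 0.18 0 -1"

```text
clock: 27.52
position: [0.4674, -0.1971, 0.101]
ee_rot: [0.697, 0.717, -0.0, -0.001]
ft_force: [-0.1, -0.8, 0.2]
grip_width: 0.002
grasp_force: 0.0
```

```bash
cat > cl.py <<'E'
from meas import *
import sys
o=manip.get_obs(); print("tcp dock",todock(np.array(o["position"])),o["clock"],o["ft_force"])
p=camera("scene"); save(p,"scene"+sys.argv[1]); D=todock(cloud(p))
for k,y in(("mid",.011),("all",.035)):
    P=D[(np.abs(D[...,1])<y)&(D[...,0]>-.12)&(D[...,0]<.13)&(D[...,2]>.045)&(D[...,2]<.15)]
    for a in np.arange(-.12,.13,.01):
        s=P[(P[:,0]>=a)&(P[:,0]<a+.01)]
        if len(s): print(k,round(a*1000),len(s),np.round(np.percentile(s[:,2],[5,50,95]),3),end=" | ")
    print()
E
python3 cl.py 10
```

```text
tcp dock [-0.0633 -0.0005  0.101 ] 27.525 [-0.1478 -0.768   0.1915]
mid -70 3 [0.115 0.117 0.126] | mid -60 54 [0.069 0.095 0.129] | mid -50 64 [0.065 0.074 0.145] | mid -40 32 [0.06  0.065 0.07 ] | mid -30 29 [0.059 0.062 0.068] | mid -20 16 [0.057 0.06  0.065] | mid -10 11 [0.045 0.046 0.048] | mid 0 17 [0.046 0.048 0.052] | mid 10 14 [0.046 0.048 0.069] | mid 20 30 [0.047 0.067 0.07 ] | mid 30 26 [0.046 0.065 0.069] | mid 40 30 [0.046 0.058 0.07 ] | mid 50 29 [0.057 0.06  0.064] | mid 60 38 [0.046 0.054 0.061] | mid 70 8 [0.052 0.055 0.058] | mid 80 16 [0.053 0.056 0.062] | mid 90 28 [0.052 0.057 0.061] | mid 100 1 [0.055 0.055 0.055] | 
all -80 1 [0.129 0.129 0.129] | all -70 18 [0.073 0.133 0.135] | all -60 103 [0.07  0.116 0.144] | all -50 109 [0.065 0.121 0.146] | all -40 65 [0.058 0.063 0.069] | all -30 58 [0.056 0.061 0.069] | all -20 45 [0.056 0.06  0.068] | all -10 47 [0.045 0.048 0.062] | all 0 59 [0.046 0.049 0.059] | all 10 62 [0.045 0.049 0.067] | all 20 77 [0.045 0.051 0.069] | all 30 78 [0.045 0.051 0.068] | all 40 81 [0.046 0.051 0.068] | all 50 79 [0.046 0.058 0.064] | all 60 99 [0.045 0.053 0.06 ] | all 70 8 [0.052 0.055 0.058] | all 80 16 [0.053 0.056 0.062] | all 90 28 [0.052 0.057 0.061] | all 100 1 [0.055 0.055 0.055] |
```

Request:
carry_out --pt "0.012 0 0.035 0 -1" --pt "0.022 0 0.067 0 -1" --pt "0.028 0 0.1 0 -1" --pt "0.03 0 0.135 0 -1" --pt "0.03 0 0.155 0 -1" --pt "0.03 0 0.16 0 -1" --pt "0.03 0 0.16 0 -1"

```text
clock: 28.45
position: [0.4688, -0.1932, 0.083]
ee_rot: [0.697, 0.717, 0.003, -0.002]
ft_force: [-32.8, 16.7, 96.9]
grip_width: -0.002
grasp_force: 48.7
```

```bash
python3 cl.py 11
```

```text
tcp dock [-0.067  0.001  0.083] 28.45 [-32.7521  16.7366  96.8795]
mid -70 5 [0.064 0.098 0.106] | mid -60 75 [0.061 0.083 0.119] | mid -50 43 [0.058 0.064 0.141] | mid -40 30 [0.058 0.061 0.064] | mid -30 26 [0.058 0.061 0.065] | mid -20 10 [0.05  0.062 0.066] | mid -10 8 [0.045 0.047 0.049] | mid 0 21 [0.046 0.047 0.051] | mid 10 15 [0.046 0.05  0.068] | mid 20 29 [0.047 0.064 0.067] | mid 30 27 [0.046 0.067 0.069] | mid 40 34 [0.046 0.054 0.07 ] | mid 50 22 [0.059 0.062 0.064] | mid 60 40 [0.046 0.054 0.062] | mid 70 6 [0.053 0.056 0.058] | mid 80 19 [0.055 0.06  0.064] | mid 90 26 [0.055 0.059 0.064] | mid 100 2 [0.055 0.057 0.059] | 
all -80 1 [0.114 0.114 0.114] | all -70 31 [0.077 0.117 0.129] | all -60 151 [0.061 0.107 0.131] | all -50 61 [0.057 0.065 0.142] | all -40 58 [0.052 0.059 0.065] | all -30 56 [0.054 0.061 0.068] | all -20 42 [0.051 0.059 0.067] | all -10 32 [0.045 0.05  0.065] | all 0 66 [0.046 0.048 0.055] | all 10 64 [0.045 0.049 0.065] | all 20 76 [0.046 0.05  0.067] | all 30 74 [0.046 0.051 0.068] | all 40 84 [0.046 0.05  0.069] | all 50 67 [0.046 0.059 0.064] | all 60 107 [0.046 0.054 0.061] | all 70 6 [0.053 0.056 0.058] | all 80 19 [0.055 0.06  0.064] | all 90 26 [0.055 0.059 0.064] | all 100 2 [0.055 0.057 0.059] |
```

Request:
carry_out --pt "0 0 -0.05 0 -1" --pt "0 0 -0.2 0 -1" --pt "0 0 -0.6 0 -1" --pt "0 0 -1 0 -1" --pt "0 0 -1 0 -1"

```text
clock: 29.12
position: [0.4698, -0.1938, 0.2315]
ee_rot: [0.697, 0.717, 0.003, 0.002]
ft_force: [0.0, 1.0, -0.1]
grip_width: -0.001
grasp_force: 0.0
```

```bash
python3 cl.py 12; python3 hook.py wrist 12|head -40; python3 -c "
import cv2
b=cv2.imread('pics/scene12.png')[235:325,250:350]; cv2.imwrite('pics/scene12c.png',cv2.resize(b,(660,594),interpolation=3))"
```

```text
tcp dock [-0.0665  0.0019  0.2315] 29.125 [ 0.0429  1.0393 -0.1441]
mid -100 7 [0.062 0.066 0.067] | mid -90 26 [0.061 0.063 0.067] | mid -80 29 [0.06  0.063 0.066] | mid -70 29 [0.058 0.061 0.064] | mid -60 25 [0.06  0.062 0.064] | mid -50 25 [0.058 0.062 0.065] | mid -40 28 [0.059 0.061 0.066] | mid -30 28 [0.056 0.061 0.066] | mid -20 11 [0.045 0.062 0.064] | mid -10 13 [0.045 0.048 0.049] | mid 0 23 [0.046 0.048 0.051] | mid 10 14 [0.045 0.056 0.066] | mid 20 27 [0.046 0.066 0.07 ] | mid 30 28 [0.046 0.066 0.07 ] | mid 40 34 [0.047 0.055 0.07 ] | mid 50 24 [0.057 0.062 0.063] | mid 60 37 [0.047 0.055 0.064] | mid 70 7 [0.053 0.057 0.058] | mid 80 18 [0.055 0.059 0.062] | mid 90 29 [0.052 0.06  0.064] | 
all -100 8 [0.051 0.066 0.067] | all -90 31 [0.061 0.064 0.067] | all -80 33 [0.059 0.063 0.066] | all -70 32 [0.058 0.061 0.064] | all -60 30 [0.057 0.061 0.064] | all -50 33 [0.052 0.061 0.065] | all -40 54 [0.052 0.059 0.066] | all -30 61 [0.052 0.061 0.067] | all -20 41 [0.05  0.06  0.067] | all -10 50 [0.045 0.048 0.063] | all 0 64 [0.046 0.049 0.054] | all 10 67 [0.045 0.049
[... 396 characters left out ...]
e (85, 0.041, 0.055) mid (143, 0.063, 0.066)
wrist -45 wire (145, 0.054, 0.058) mid (148, 0.063, 0.065)
wrist -40 wire (66, 0.056, 0.057) mid (138, 0.063, 0.065)
wrist -35 wire (70, 0.056, 0.058) mid (139, 0.063, 0.065)
wrist -30 wire (96, 0.056, 0.063) mid (142, 0.063, 0.065)
wrist -25 wire (62, 0.057, 0.063) mid (117, 0.063, 0.065)
wrist -20 wire (49, 0.056, 0.057) mid (0,)
wrist -15 wire (70, 0.055, 0.057) mid (94, 0.046, 0.049)
wrist -10 wire (67, 0.056, 0.057) mid (99, 0.047, 0.049)
wrist -5 wire (88, 0.055, 0.057) mid (154, 0.048, 0.051)
wrist 0 wire (86, 0.055, 0.057) mid (0,)
wrist 5 wire (62, 0.054, 0.057) mid (0,)
wrist 10 wire (13, 0.049, 0.05) mid (0,)
wrist 15 wire (0,) mid (0,)
```

View pics/wrist12.png

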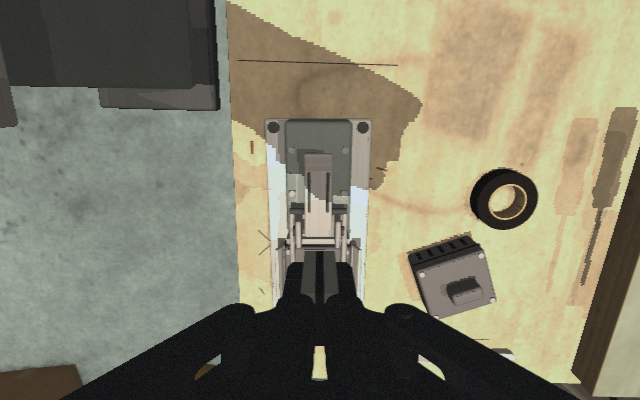

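The wrist view shows the lever flat over the pedestal (318,185), wires level on both sides. A last numeric check before handing in.

```bash
python3 cas2.py; python3 - <<'E'
from meas import *
C=cloud(camera("top"))
for k,box,zr in(("valve",(.39,.47,-.02,.08),(.01,.05)),("blank",(.55,.67,-.36,-.24),(.03,.05))):
    P=comp(C,box,zr); print(k,len(P),rect(P))
D=todock(C);P=D[(np.abs(D[...,1])<.03)&(D[...,0]>.05)&(D[...,0]<.09)&(D[...,2]>.04)&(D[...,2]<.075)]
print("top front",np.percentile(P[:,0],99))
D=todock(cloud(camera("scene")))
P=D[(np.abs(np.abs(D[...,1])-.01)<.006)&(D[...,0]>.0)&(D[...,0]<.02)&(D[...,2]>.045)&(D[...,2]<.052)]
print(np.sort(P[:,0])[::5])
for z in((.058,.066),(.066,.075)):
    P=D[(np.abs(D[...,1])<.016)&(D[...,0]>.0)&(D[...,0]<.085)&(D[...,2]>z[0])&(D[...,2]<z[1])]; print(z,P[:,0].min(),P[:,0].max())
E
```

```text
tcp dock [-0.0676  0.0002  0.2277] 29.225 [ 0.2032  0.396  -0.0433]
wrist back 312 -0.0007929268780881882
wrist rails 6 0.061800001694474714
scene front 54 0.06906312243082323
scene lip 42 0.07674091784649835
scene back 108 0.0010649346654609075
scene rails 108 0.0845187347644441
valve 51 (array([430.5,  29.6]), array([14.2, 54.6]), 20.9)
blank 316 (array([ 613.1, -299.6]), array([69.7, 64.5]), 21.8)Traceback (most recent call last):
  File "<stdin>", line 6, in <module>
    return _quantile_unchecked(
        a, q, axis, out, overwrite_input, method, keepdims, weights)
    return _ureduce(a,
                    func=_quantile_ureduce_func,
    ...<5 lines>...
                    overwrite_input=overwrite_input,
                    method=method)
    r = func(a, **kwargs)
    result = _quantile(arr,
                       quantiles=q,
    ...<2 lines>...
                       out=out,
                       weights=wgt)
    slices_having_nans = np.isnan(arr[-1, ...])
                                  ~~~^^^^^^^^^
IndexError: index -1 is out of bounds for axis 0 with size 0
```

The cassette front has moved from about 73.5 to 65.6 mm (66 expected with the pad 4 mm in). The lever is flat, the valve lies on the bench and the blank has not moved. Handing in.

```bash
python3 -c "
from workcell import ticket
print(ticket.hand_in())"
```

```text
the job is handed in; nothing more can be done
None
```

The job is handed in at about 29 s of the 72 s allowed, with the order followed: the valve lies on the bench clear of the dock, and the keeper cassette is in the bay, hooked, with the lever flat and the cassette drawn against the pad (front at about 66 mm, as expected); one end-of-stroke press on the lever read about 97 N on a wrist axis (about 104 N in total, limit 120 N).

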